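# Let the bench press off by one notch

## Robot

A 6-joint arm with a two-finger parallel gripper is mounted at the origin on the work surface. World frame = base frame: x ahead of the robot, y to its left, z up, the work surface at z = 0. Lengths are in m, angles in rad, forces in N, time in s.
With the tool pointing down it reaches from about 0.3 to 0.75 m from the base axis. Payload 8.5 kg.
Tool frame: the origin (TCP) lies midway between the tips of the shut fingers; the grasp point (between the pads) lies 19 mm behind it; z points along the fingers, y is the line along which they close (so a half turn about z gives the same grasp; the last joint's range is limited). The gripper opens to 85 mm and grips with 20 to 120 N. Pads are 22 mm wide; open, the fingers measure 114 mm over their backs; the gripper's body (76 mm by 85 mm) begins 54 mm behind the grasp point. The pads swing forward as they close: fully open they stand 13 mm farther back than shut.
Start: joints at [-1.471, 0.381, 1.297, -0, 1.464, -0.215], TCP at [0.17, -0.523, 0.231] pointing down, gripper open.
Joint ranges: [-3.11, 3.11], [-0.89, 2.33], [0.22, 2.48], [-1.42, 4.56], [0.17, 2.85], [-2.88, 2.88]. Speed limits (rad/s): [2.39, 2.39, 3.14, 3.14, 3.14, 3.14].

## Interface

Orientations are given as [roll, pitch, yaw] about the fixed x, y, z axes, in that order (R = Rz(yaw) Ry(pitch) Rx(roll)).
In Python, from rig import ctrl gives the robot as it stands.
- The arm moves only by the tool move_arm, never from a script. Its argument "series" is a list of rows, each a list of 3 entries, a list of its own where there are three numbers: the turn, a rotation vector about the tool's x, y, z in rad, then the shift along the tool's x, y, z in m, then the finger opening in m, from 0 to 0.0854. In form: [[[wx, wy, wz], [dx, dy, dz], gripper], ...]. A call has exactly 10 rows; each row is the pose to reach, as a shift and turn from the pose commanded when the call began, along the tool's axes at that moment; what a row does not reach only later rows make up. A row lasts 1/12 s, in which the tool goes at most 41.7 mm and 7.16 degrees, less where a joint would pass 70% of its speed; a pose out of reach is approached as far as the arm can. A call with a gripper value outside its range is refused whole. The fingers move at their own pace and stop on an object; "squeeze" is the grip in N (left out, the last holds). Time passes only in rows, so rows that repeat a pose let the fingers close, or fill a call up. It gives the time, the measured TCP pose, the force, the opening and the grip force at its end, in the units of the state.
- ctrl.sense(): the state, without advancing time (a new reading comes with each control period).
- ctrl.capture(name): name is "scene" or "top" or "wrist"; returns (picture, depth): 384x512x3 uint8, red, green, blue; 384x512 float32, m along the optical axis (not along the pixel's ray), 0 where there is no reading.
- ctrl.camera_params(name): a dict with "fx", "fy", "cx", "cy" (pixels), "R" (3x3) and "t" (3): a world point X has camera coordinates R X + t; the wrist camera has in their place "T_tool_cam" (4x4, takes a point from camera to tool coordinates, whose origin is the TCP and whose axes are the flange's). Camera axes: x right, y down, z forward; pixel columns grow to the right and rows downward; lengths in m; the calibration is good to about 2 mm. A picture is of the moment at which its call begins: read the wrist's pose just before it. camera_params takes no time and is no camera call.
- ctrl.close_job(): hands the job in; it is judged then, once.
The state is a dict: "time_s": time; "joints": joint angles; "qvel": joint speeds; "tau": joint torques, N m; "eef_pos": TCP position; "tcp_rot": TCP orientation; "contact_force": force on the tool from outside, world axes, zero at the start; "wrist_torque": the same for the moment, N m; "width": finger opening in m; "finger_force": force on a finger pad.
Only numpy, scipy, OpenCV 4.12 (cv2) and the standard library are available. Lean on these libraries where they do the work, as an engineer would, in place of code of your own. Each camera call takes 0.05 s, during which the arm holds its last target. There are 200 camera calls.

## Task

The glue in the heel block has set: let the green bench press off by exactly one notch, with the fingertips only, gripping nothing. Lift the pawl out of the ratchet wheel and tip it right back so that it stays up, push the wheel backward by its top ball handle half a tooth or a bit more (not a whole one), then tip the pawl forward so that it drops onto the wheel again. Push the wheel on backward until the next tooth stops firmly against the pawl, and leave the block and everything else on the bench where it lies.

Things in the scene. Friction and masses are not known exactly. Their poses are not given: they have to be found in the camera images.
- press: green iron bench press, bolted down. Origin at the foot's underside below the wheel shaft; z up, x along the shaft (horizontal, roughly away from the robot) to the wheel's side, y across. Foot x -70..70, y -102..120 mm. Head x -45..45, y -62..110, z 145..235. 30 mm square ram rises from the head at x 0, y -26 to z 275. Ratchet wheel and, further out, three-armed ball handle: on the shaft at z 185
- wheel (a joint): turn of ratchet wheel, shaft and handle, rad. 0 = tooth face bears on the seated pawl; grows as it turns BACKWARD (wheel top moves to press +y, ram rises). One notch = 0.524 (12 teeth). Starts at -0.10..0; forward stop -0.12. Friction 0.35 N m (4 N at a ball); stays where left. A seated pawl stops it at 0, 0.524, 1.05. A pawl dropped with the wheel at 0.1..0.46 catches at 0.524
- pawl (a joint): turn of the pawl about its pivot, rad. 0 = nose at the bottom of a notch; grows as the nose lifts (tab moves to press +y). Held down by its weight only (about 160 g, 0.03 N m). Past about 1.3 it tips over by itself and rests tipped back at its stop, 2.1; brought back below about 1.1 it falls forward onto the wheel. On the back of a tooth it reads 0 to 0.2
- wheel_center (a point): centre of the ratchet wheel, on the shaft axis: steel disc 14 mm thick (press x 52..66), 12 saw teeth, outer radius 60, root radius 48 mm. Steep tooth faces look backward (towards +y at the top)
- top_ball (a point): centre of the uppermost of three black balls, 28 mm diameter, 95 mm from the shaft axis, at press x 115 mm (56 mm further out than the ratchet wheel's middle), on a 10 mm rod from the hub. At wheel = 0 it is 15 degrees from straight up, on the -y side, and goes over the top to +y as the wheel turns backward
- pawl_pivot (a point): pivot axis of the pawl (parallel to the shaft), in the ratchet wheel's plane: press x 59, y 58, z 255 mm. Pawl of dark steel, 12 mm thick: a nose arm and a finger tab on a 24 mm round boss
- pawl_tab (a point): middle of the finger tab: plate 26 mm wide along the shaft, 7 thick, 24 long, 48 mm from the pivot, ending 60 mm from it. With the pawl seated it stands up, leaning 35 degrees to press -y and free on its -y side; with the pawl tipped back it lies level, pointing to +y
- pawl_nose (a point): nose of the pawl: rounded edge, radius 4 mm, 58 mm from the pivot, on an arm 20 mm wide at the boss, 14 at the nose. Seated it points to press -y and 17 degrees down; tipped back it stands up, leaning 13 degrees past vertical to +y, 72 degrees from the tab
- heel_block: glued block of three wood layers with a plywood plate on top, 110 x 66 x 68 mm, standing on the press bed under the ram; origin under its centre. To be left alone
- glue_bottle: white glue bottle, 54 mm diameter, 145 mm high, beside the press on its -y side; origin under its centre. To be left alone
- bridge: dark guitar bridge, 170 x 30 x 9 mm, lying on the bench below the ball handle; origin under its centre. To be left alone
- cam_clamp: wooden clamp with a steel bar, about 205 x 340 x 28 mm, lying at the right; origin under the bar's middle. To be left alone
- mallet: wooden mallet, 60 mm thick head 110 mm long, handle 220 mm towards its -x; origin under the head. To be left alone
- tuner_plate: brass plate with three tuning machines, 130 x 47 x 18 mm; origin under the plate's middle. To be left alone
- pin_cup: steel cup, 72 mm diameter, 62 mm high; origin under its centre. To be left alone
- screwdriver: screwdriver with a red handle, about 200 mm long, 30 mm thick, lying along its x; origin under it. To be left alone

How it is judged:
On the way, in this order (a step that is already met when the one before it is completed fails the run):
1. the pawl is lifted and tipped right back while the wheel still stands where it was (value of joint pawl above 1.8 rad and value of joint wheel below 0.12 rad), for 0.1 s.
2. the wheel is pushed backward with the pawl up (value of joint wheel above 0.2 rad and value of joint pawl above 1.8 rad), for 0.1 s.
3. the pawl is tipped forward and down on the wheel again, which is short of a whole notch back (value of joint pawl below 0.25 rad and value of joint wheel below 0.485 rad), for 0.1 s.
At the end, for the whole second after the job is handed in: The wheel stands one notch further back with the tooth against the pawl (0.524 rad; 0.495 to 0.55 is accepted), the pawl is down at the bottom of that notch (under 0.05 rad), the wheel is at rest (value of joint wheel between 0.495 and 0.55 rad and value of joint pawl below 0.05 rad and velocity of joint wheel between -0.05 and 0.05 rad/s); the robot touches nothing.
It fails at once if the press is let off by clearly more than one notch (value of joint wheel above 0.75 rad).
It fails at once if the heel block, or any other loose thing, is moved by more than 15 mm or lifted (distance of any of heel_block, glue_bottle, bridge, cam_clamp, mallet, tuner_plate, pin_cup, screwdriver from where it was at the start of the episode above 0.015 m).
It fails at once if the pawl or the ball handle is taken between the fingers instead of pushed (distance between the grasp point and pawl_tab below 0.009 m or distance between the grasp point and pawl_nose below 0.009 m or distance between the grasp point and top_ball below 0.017 m).
It also fails if it takes over 69 s, if anything falls off the work surface, if the arm or the gripper's body presses on something with over 40 N, if the wrist force passes 120 N, or if a joint passes its speed limit or range.

## Working session

There is one attempt and no reset: what is moved stays moved. The work goes in short steps, Python scripts to look and compute and a tool call to move; the robot and the scene stay as the last step left them, time stands still between calls to the robot, and variables do not carry over. Pictures are saved under pics/ and viewed, at most 10 in all, crops included, and the job is handed in when it is done.

Besides the shell and the picture viewer there is one more tool, called after "Call:" by a JSON object that holds its "method" and its "body". move_arm: Moves the arm, as the interface text tells. Its arguments: {"type":"object","properties":{"series":{"type":"array","items":{"type":"array"}},"squeeze":{"type":"number"}},"required":["series"]}

```bash
ls; mkdir -p pics
cat > h.py <<'E'
from rig import ctrl
import numpy as np, cv2
from scipy.spatial.transform import Rotation as Ro
def snap(n,f):
    p,d=ctrl.capture(n); cv2.imwrite('pics/%s.png'%f,p[:,:,::-1]); np.savez('pics/%s.npz'%f,p=p,d=d); return p,d
def cloud(n,d):
    c=ctrl.camera_params(n); v,u=np.mgrid[:384,:512]
    P=np.stack([(u-c['cx'])/c['fx']*d,(v-c['cy'])/c['fy']*d,d],-1)
    if n=='wrist':
        s=ctrl.sense(); T=c['T_tool_cam']; P=P@T[:3,:3].T+T[:3,3]
        return P@Ro.from_euler('xyz',s['tcp_rot']).as_matrix().T+np.array(s['eef_pos'])
    return (P-c['t'])@np.array(c['R'])
E
python3 - <<'E'
from h import *
print(ctrl.sense())
for n in('scene','top'):
    p,d=snap(n,n); X=cloud(n,d); np.save('pics/%s_X.npy'%n,X)
    c=ctrl.camera_params(n); print(n,-np.array(c['R']).T@c['t'],c['fx'],(d>0).mean())
    hsv=cv2.cvtColor(p,cv2.COLOR_RGB2HSV); m=(hsv[...,0]>40)&(hsv[...,0]<90)&(hsv[...,1]>60)&(d>0)
    Y=X[m]; print(m.sum(),np.percentile(Y,[1,50,99],axis=0))
a=np.hstack([cv2.imread('pics/scene.png'),]);
E
```

```text
pics
{'time_s': 0.0, 'joints': array([-1.47128615e+00,  3.81233411e-01,  1.29827248e+00,  1.28408367e-05,
        1.46358653e+00, -2.15299391e-01]), 'qvel': array([ 0.00111956,  0.00046238,  0.00015613,  0.00013998, -0.0007773 ,
        0.00027767]), 'tau': array([-2.49816490e-03, -4.48465383e+01, -2.31283414e+01, -3.84701607e-04,
        4.73506283e-03,  3.10315170e-05]), 'eef_pos': array([ 0.17027125, -0.52267434,  0.23068773]), 'tcp_rot': array([-3.14013024e+00, -3.32879395e-04,  3.14807945e-01]), 'contact_force': array([-0.04463173,  0.51099566, -0.59090603]), 'wrist_torque': array([0.00315484, 0.06936082, 0.00324925]), 'finger_force': 0.0, 'width': 0.0853296975342642}
scene [ 0.94699918 -0.58221882  1.47913236] 499.2366488596666 0.9959869384765625
5201 [[-0.95577554 -0.10559172 -0.70879687]
 [-0.01240957  1.39893448 -0.37542237]
 [ 0.52184551  1.4256709   0.24025537]]
top [0.24920141 0.00926911 1.35649504] 419.87813024323316 0.9959309895833334
2933 [[ 0.31524369 -0.1375542   0.02149995]
 [ 0.4470548  -0.0014227   0.23233638]
 [ 0.52576257  0.08907996  0.2682201 ]]
```

View pics/scene.png

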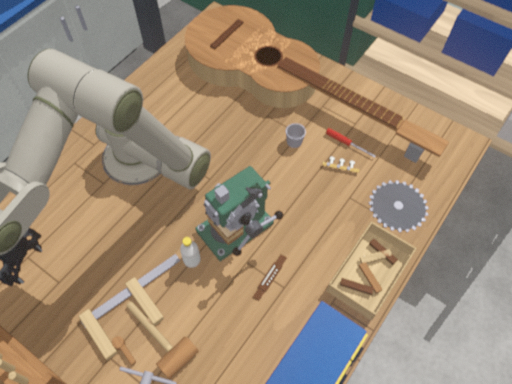

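View pics/top.png

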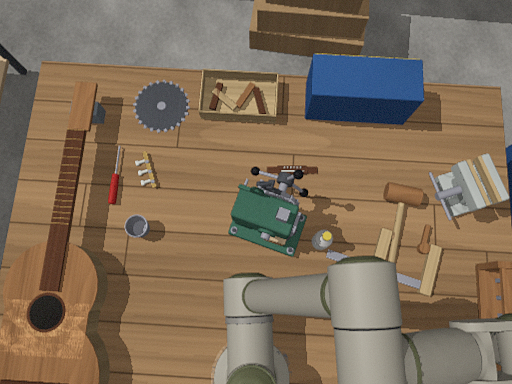

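The scene view shows the press mid-table (240,210) and the top view shows its green head at (265,212). The ram is at (284,214), the balls at (255,171), (298,175) and (304,193), and the bottle at (322,240). Next I'll fit the head rectangle.

```bash
cat > fit.py <<'E'
from h import *
z=np.load('pics/top.npz'); p=z['p']; X=np.load('pics/top_X.npy')
hsv=cv2.cvtColor(p,cv2.COLOR_RGB2HSV); g=(hsv[...,0]>40)&(hsv[...,0]<95)&(hsv[...,1]>60)
m=g&(abs(X[...,2]-.235)<.008)
Y=X[m]; r=cv2.minAreaRect((Y[:,:2]*1000).astype(np.float32)); print(r,np.median(Y[:,2]))
f=g&(X[...,2]<.06)&(X[...,2]>0.005); Yf=X[f]; print('foot',cv2.minAreaRect((Yf[:,:2]*1000).astype(np.float32)),len(Yf))
b=cv2.boxPoints(r); 
# yaw: long side is press y ; +y side is near world +y
e=[b[1]-b[0],b[2]-b[1]]; l=max(e,key=np.linalg.norm); l=l/np.linalg.norm(l); l=l*np.sign(l[1])
yaw=np.arctan2(-l[0],l[1]); Rz=Ro.from_euler('z',yaw).as_matrix()
O=np.r_[np.array(r[0])/1000,0]-Rz@[0,.024,0]; print('yaw',yaw,'O',O)
Xp=(X-O)@Rz
def show(n,lo,hi):
    k=np.all((Xp>lo)&(Xp<hi),-1); v,u=np.nonzero(k); Q=Xp[k]
    print(n,k.sum(),len(Q) and (np.median(Q,0)*1000).round(),len(Q) and (np.percentile(Q,[3,97],axis=0)*1000).round().tolist())
show('ram',[-.03,-.06,.255],[.03,.02,.3])
show('ball',[.095,-.07,.255],[.14,.04,.31])
show('pawl',[.04,-.03,.25],[.08,.1,.34])
show('wheel',[.05,-.06,.2],[.07,.06,.247])
np.savez('press.npz',O=O,R=Rz,yaw=yaw)
c=cv2.imread('pics/top.png')[150:270,210:350]; cv2.imwrite('pics/crop.png',cv2.resize(c,None,fx=5,fy=5,interpolation=cv2.INTER_CUBIC))
# top-ish points
k=(Xp[...,0]>.03)&(Xp[...,0]<.15)&(abs(Xp[...,1])<.12)&(Xp[...,2]>.2)&(Xp[...,2]<.35)
v,u=np.nonzero(k)
for a in list(zip(u,v,(Xp[k]*1000).round().astype(int).tolist()))[::4]: print(a[0],a[1],a[2],end=';')
E
python3 fit.py
```

```text
((467.76531982421875, -6.5762939453125), (173.72189331054688, 90.052490234375), 73.4754638671875) 0.23422445000754546
foot ((462.4621887207031, -22.742820739746094), (219.91783142089844, 138.437255859375), 73.43755340576172) 788
yaw -0.28840753 O [ 0.4609391  -0.02958505  0.        ]
ram 151 [ -2. -26. 275.] [[-14.0, -41.0, 258.0], [14.0, -11.0, 279.0]]
ball 84 [113. -29. 285.] [[103.0, -41.0, 277.0], [125.0, -18.0, 291.0]]
pawl 212 [ 56.  40. 270.] [[41.0, 8.0, 251.0], [71.0, 69.0, 306.0]]
wheel 208 [ 54. -11. 224.] [[52.0, -50.0, 204.0], [65.0, 40.0, 245.0]]
296 169 [123, -21, 284];300 169 [127, -31, 284];298 170 [120, -27, 291];281 171 [129, 17, 202];297 171 [119, -26, 286];301 171 [122, -36, 286];283 172 [126, 11, 208];293 172 [115, -16, 276];297 172 [116, -26, 286];301 172 [120, -36, 285];284 173 [126, 7, 203];288 173 [128, -4, 209];295 173 [111, -22, 286];299 173 [113, -32, 292];303 173 [121, -42, 279];284 174 [122, 6, 205];288 174 [126, -5, 206];293 174 [109, -18, 278];297 174 [110, -28, 289];301 174 [114, -38, 286];282 175 [118, 11, 203];286 175 [121, 0, 205];290 175 [118, -1
[... 4501 characters left out ...]
[31, 6, 237];278 201 [36, -4, 233];282 201 [39, -15, 235];286 201 [45, -25, 229];292 201 [53, -40, 217];296 201 [58, -51, 212];278 202 [33, -5, 235];282 202 [37, -15, 234];286 202 [42, -26, 229];290 202 [52, -36, 203];294 202 [56, -47, 203];279 203 [33, -9, 229];283 203 [36, -19, 231];287 203 [39, -29, 235];291 203 [43, -39, 234];296 203 [53, -53, 211];284 204 [34, -22, 234];288 204 [38, -33, 231];292 204 [41, -43, 235];283 205 [30, -21, 233];288 205 [36, -34, 230];292 205 [38, -44, 235];296 205 [42, -54, 233];289 206 [33, -37, 235];293 206 [37, -47, 232];297 206 [41, -58, 233];291 207 [33, -43, 230];295 207 [35, -53, 237];292 208 [30, -46, 237];296 208 [35, -57, 231];296 209 [31, -58, 236];
```

View pics/crop.png

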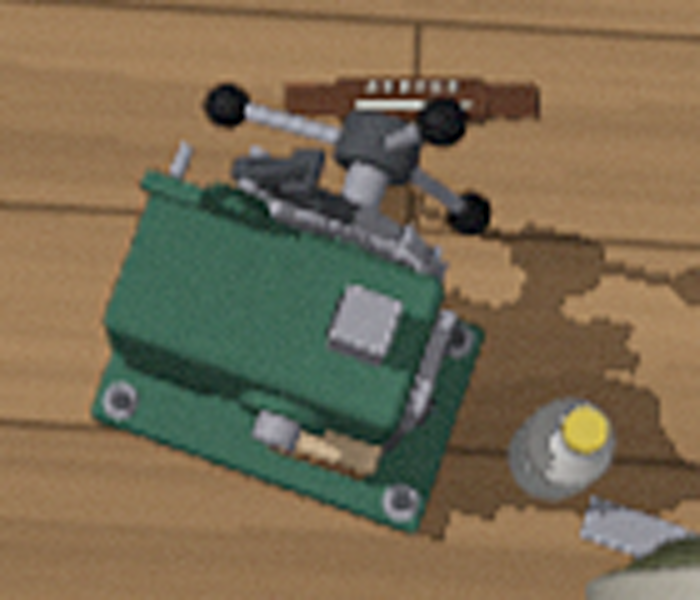

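The press fit agrees with the given sizes: the ram is at (-2,-26,275), the head measures 90x174 mm, and the top ball is at y -29 and z about 277. First I raise the tool, shut the fingers and turn so that tool x = press y and tool y = press x.

Call:
{"method": "move_arm", "body": {"series": [[[0,0,-0.1],[0,0,-0.04],0],[[0,0,-0.2],[0,0,-0.08],0],[[0,0,-0.3],[0,0,-0.12],0],[[0,0,-0.4],[0,0,-0.15],0],[[0,0,-0.5],[0,0,-0.15],0],[[0,0,-0.6],[0,0,-0.15],0],[[0,0,-0.7],[0,0,-0.15],0],[[0,0,-0.8],[0,0,-0.15],0],[[0,0,-0.9],[0,0,-0.15],0],[[0,0,-0.968],[0,0,-0.15],0]]}}

```text
time_s: 0.93
eef_pos: [0.1703, -0.5229, 0.3809]
tcp_rot: [-3.141, -0.001, 1.288]
contact_force: [0.3, 0.2, 0.7]
width: 0.0004
finger_force: 0.0
```

```bash
cat > go.py <<'E'
import sys
from h import *
# TCP in press frame; with args: tool shift to reach press-frame target (mm)
q=np.load('press.npz'); s=ctrl.sense(); T=Ro.from_euler('xyz',s['tcp_rot']).as_matrix()
Pp=(np.array(s['eef_pos'])-q['O'])@q['R']; print('t',round(s['time_s'],2),'press TCP mm',(Pp*1000).round(1),'F press',(np.array(s['contact_force'])@q['R']).round(1),'width',s['width'])
print('tool axes in press\n',(q['R'].T@T).round(3),'rotvec needed',Ro.from_matrix(T.T@q['R']@np.array([[0,1,0],[1,0,0],[0,0,-1]])).as_rotvec().round(3))
if len(sys.argv)>3:
    g=np.array([float(a) for a in sys.argv[1:4]])/1000
    print('tool shift',(T.T@(q['R']@(g-Pp))).round(4))
E
python3 go.py 66 -5 350
```

```text
t 0.93 press TCP mm [-138.3 -555.6  380.9] F press [0.2 0.3 0.7] width 0.0003941367626870963
tool axes in press
 [[-0.005  1.    -0.   ]
 [ 1.     0.005  0.001]
 [ 0.001 -0.    -1.   ]] rotvec needed [-0.    -0.001  0.005]
tool shift [0.5494 0.2074 0.0313]
```

Call:
{"method": "move_arm", "body": {"series": [[[0,0,0],[0.03,0.012,0],0],[[0,0,0],[0.065,0.025,0],0],[[0,0,0],[0.1,0.038,0],0],[[0,0,0],[0.135,0.051,0],0],[[0,0,0],[0.17,0.064,0],0],[[0,0,0],[0.205,0.077,0],0],[[0,0,0],[0.24,0.09,0],0],[[0,0,0],[0.275,0.104,0],0],[[0,0,0.003],[0.31,0.117,0],0],[[0,0,0.005],[0.345,0.13,0],0]]}}

```text
time_s: 1.77
eef_pos: [0.3936, -0.2273, 0.3811]
tcp_rot: [-3.141, -0.0, 1.278]
contact_force: [0.1, -0.5, -0.4]
width: 0.0001
finger_force: 0.0
```

Call:
{"method": "move_arm", "body": {"series": [[[0,0,0],[0.03,0.011,0],0],[[0,0,0],[0.06,0.022,0],0],[[0,0,0],[0.09,0.034,0],0],[[0,0,0],[0.12,0.045,0],0],[[0,0,0],[0.15,0.056,0],0],[[0,0,0],[0.175,0.066,0],0],[[0,0,0],[0.195,0.074,0],0],[[0,0,0],[0.204,0.077,0],0],[[0,0,0],[0.204,0.077,0],0],[[0,0,0],[0.204,0.077,0],0]]}}

```text
time_s: 2.6
eef_pos: [0.5253, -0.0563, 0.381]
tcp_rot: [-3.141, 0.0, 1.278]
contact_force: [-0.1, -0.6, 0.0]
width: -0.0004
finger_force: 0.0
```

```bash
python3 go.py 66 -3 287
python3 - <<'E'
from h import *
p,d=snap('scene','s2')
cv2.imwrite('pics/s2c.png',cv2.resize(cv2.imread('pics/s2.png')[150:270,170:310],None,fx=5,fy=5,interpolation=cv2.INTER_CUBIC))
p,d=snap('wrist','w2')
E
```

```text
t 2.6 press TCP mm [ 69.3  -7.3 381. ] F press [ 0.1 -0.6  0. ] width -0.00038683466543614327
tool axes in press
 [[ 0.004  1.    -0.001]
 [ 1.    -0.004 -0.   ]
 [-0.    -0.001 -1.   ]] rotvec needed [-0.001  0.    -0.004]
tool shift [ 0.0043 -0.0033  0.094 ]
```

View pics/w2.png

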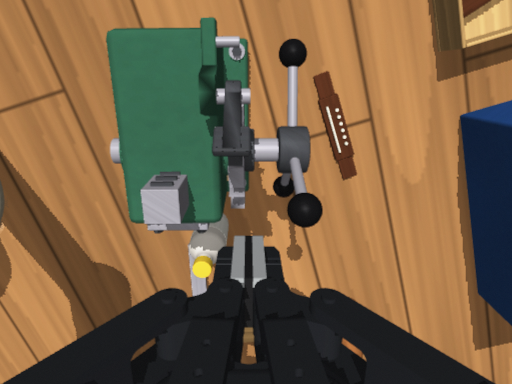

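The wrist view has press +y up: the tab is at (235,143), the pawl arm below it, the top ball at (305,209) and the stop pin at (237,50). The fingertips line up with the tab column. I'll check the tab and ball positions in this depth image, then descend.

Run:
```python
from h import *
z=np.load('pics/w2.npz'); X=cloud('wrist',z['d']); q=np.load('press.npz'); Xp=(X-q['O'])@q['R']*1000
def show(n,lo,hi):
    k=np.all((Xp>lo)&(Xp<hi),-1); Q=Xp[k]; print(n,k.sum(),np.median(Q,0).round(),np.percentile(Q,[2,98],axis=0).round().tolist())
show('tab',[35,5,285],[90,50,315]); show('ball',[95,-60,265],[140,0,300]); show('ram',[-30,-50,265],[30,0,290])
for v in (120,130,135,140,145,150,155,165,180,195): print(v,Xp[v,235].round())
```

```text
tab 1275 [ 59.  30. 299.] [[46.0, 20.0, 286.0], [71.0, 43.0, 306.0]]
ball 968 [113. -27. 285.] [[102.0, -41.0, 274.0], [126.0, -18.0, 290.0]]
ram 1590 [  1. -25. 275.] [[-14.0, -42.0, 266.0], [15.0, -11.0, 277.0]]
120 [ 61.  42. 286.]
130 [ 61.  36. 295.]
135 [ 61.  33. 298.]
140 [ 61.  30. 300.]
145 [ 61.  27. 303.]
150 [ 61.  25. 306.]
155 [ 61.  21. 305.]
165 [ 59.  -1. 248.]
180 [ 58. -20. 232.]
195 [ 57. -34. 234.]
```

Call:
{"method": "move_arm", "body": {"series": [[[0,0,-0.004],[0,-0.003,0.02],0],[[0,0,-0.004],[0,-0.003,0.04],0],[[0,0,-0.004],[0,-0.003,0.06],0],[[0,0,-0.004],[0,-0.003,0.075],0],[[0,0,-0.004],[0,-0.003,0.085],0],[[0,0,-0.004],[0,-0.003,0.093],0],[[0,0,-0.004],[0,-0.003,0.093],0],[[0,0,-0.004],[0,-0.003,0.093],0],[[0,0,-0.004],[0,-0.003,0.093],0],[[0,0,-0.004],[0,-0.003,0.093],0]]}}

```text
time_s: 3.53
eef_pos: [0.5229, -0.0554, 0.2892]
tcp_rot: [3.14, 0.0, 1.282]
contact_force: [0.6, -0.7, -0.1]
width: -0.0001
finger_force: 0.0
```

Call:
{"method": "move_arm", "body": {"series": [[[0,0,0],[0.008,0,0.001],0],[[0,0,0],[0.016,0,0.001],0],[[0,0,0],[0.024,0,0.001],0],[[0,0,0],[0.032,0,0.001],0],[[0,0,0],[0.04,0,0.001],0],[[0,0,0],[0.048,0,0.001],0],[[0,0,0],[0.056,0,0.001],0],[[0,0,0],[0.062,0,0.001],0],[[0,0,0],[0.068,0,0.001],0],[[0,0,0],[0.073,0,0.001],0]]}}

```text
time_s: 4.37
eef_pos: [0.5437, 0.0156, 0.2872]
tcp_rot: [-3.141, -0.0, 1.282]
contact_force: [0.6, -0.5, 0.9]
width: -0.0003
finger_force: 0.0
```

Call:
{"method": "move_arm", "body": {"series": [[[0,0,0],[0.005,0,0],0],[[0,0,0],[0.01,0,0],0],[[0,0,0],[0.015,0,0],0],[[0,0,0],[0.02,0,0],0],[[0,0,0],[0.022,0,0],0],[[0,0,0],[0.022,0,-0.015],0],[[0,0,0],[0.022,0,-0.035],0],[[0,0,0],[0.022,0,-0.06],0],[[0,0,0],[0.022,0,-0.08],0],[[0,0,0],[0.022,0,-0.08],0]]}}

```text
time_s: 5.2
eef_pos: [0.5505, 0.0358, 0.3715]
tcp_rot: [3.134, -0.001, 1.282]
contact_force: [-0.0, -0.4, 0.7]
width: 0.0001
finger_force: 0.0
```

```bash
python3 go.py 115 -64 345
python3 - <<'E'
from h import *
p,d=snap('top','t3')
q=np.load('press.npz'); Xp=(cloud('top',d)-q['O'])@q['R']*1000
for n,lo,hi in(('nose/tab',[40,30,250],[80,135,330]),('ball',[95,-70,265],[140,20,300])):
    k=np.all((Xp>lo)&(Xp<hi),-1); Q=Xp[k]; print(n,k.sum(),np.median(Q,0).round(),np.percentile(Q,[2,98],axis=0).round().tolist())
cv2.imwrite('pics/t3c.png',cv2.resize(cv2.imread('pics/t3.png')[150:270,210:350],None,fx=5,fy=5,interpolation=cv2.INTER_CUBIC))
E
```

```text
t 5.2 press TCP mm [ 67.2  88.2 371.5] F press [ 0.1 -0.4  0.7] width 0.00014089372331199725
tool axes in press
 [[ 0.001  1.     0.007]
 [ 1.    -0.001  0.001]
 [ 0.001  0.007 -1.   ]] rotvec needed [ 0.007 -0.001 -0.001]
tool shift [-0.1522  0.0477  0.0267]
nose/tab 9 [ 63.  74. 312.] [[61.0, 65.0, 307.0], [66.0, 79.0, 318.0]]
ball 85 [112. -30. 285.] [[103.0, -42.0, 273.0], [125.0, -18.0, 292.0]]
```

View pics/t3c.png

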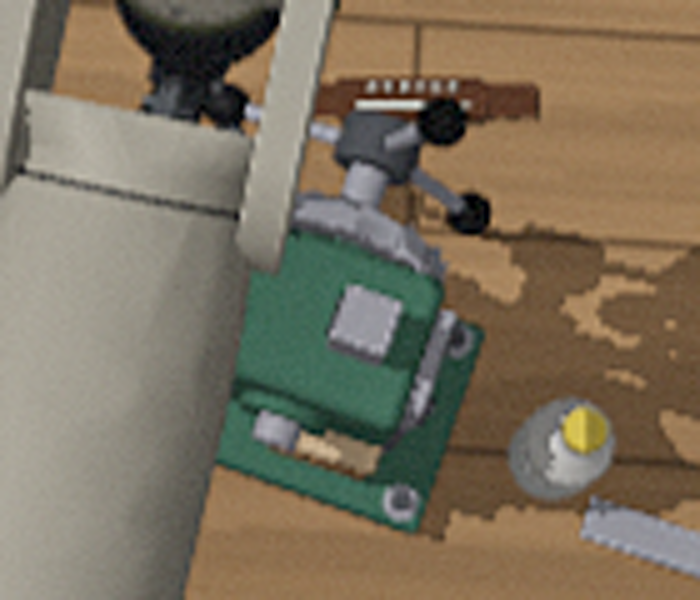

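The pawl is no longer on the wheel top, and the nose reads about (63,74,312), which matches tipped back. The ball hasn't moved. I now go to the ball's -y side, staying high.

Call:
{"method": "move_arm", "body": {"series": [[[0,0,0],[-0.015,0.005,0],0],[[0,0,0],[-0.04,0.015,0],0],[[0,0,0],[-0.065,0.022,0],0],[[0,0,0],[-0.09,0.03,0],0],[[0,0,0],[-0.115,0.038,0],0],[[0,0,0],[-0.135,0.044,0],0],[[0,0,0],[-0.148,0.047,0],0],[[0,0,0],[-0.154,0.047,0],0],[[0,0,0],[-0.154,0.047,0],0],[[0,0,0],[-0.154,0.047,0],0]]}}

```text
time_s: 6.08
eef_pos: [0.5508, -0.1244, 0.3671]
tcp_rot: [-3.141, -0.0, 1.282]
contact_force: [0.7, 0.1, 0.3]
width: 0.0002
finger_force: 0.0
```

```bash
python3 go.py 115 -64 266
cat > look.py <<'E'
from h import *
import sys
p,d=snap('wrist',sys.argv[1])
q=np.load('press.npz'); Xp=(cloud('wrist',d)-q['O'])@q['R']*1000
for n,lo,hi in(('tabup',[40,0,285],[80,50,330]),('nose back',[40,50,290],[80,100,330]),('tab back',[40,85,252],[85,135,275]),('ball',[95,-50,265],[140,45,300])):
    k=np.all((Xp>lo)&(Xp<hi),-1); Q=Xp[k]; print(n,k.sum(),len(Q) and np.median(Q,0).round(),len(Q) and np.percentile(Q,[2,98],axis=0).round().tolist())
k=np.all((Xp>[95,-50,278])&(Xp<[140,45,300]),-1)
Q=Xp[k]
if len(Q)>20:
    # algebraic sphere fit
    A=np.c_[2*Q,np.ones(len(Q))]; s=np.linalg.lstsq(A,(Q**2).sum(1),rcond=None)[0]; print('sphere',s[:3].round(1),'wheel from y',(np.arcsin(s[1]/95)+np.radians(15)).round(3), 'from mid y',np.arcsin(np.percentile(Q[:,1],[2,98]).mean()/95)+.262)
E
python3 look.py w3
```

```text
t 6.08 press TCP mm [113.1 -65.3 367.1] F press [0.6 0.3 0.3] width 0.00020232134237070364
tool axes in press
 [[ 0.  1. -0.]
 [ 1. -0.  0.]
 [ 0. -0. -1.]] rotvec needed [-0. -0. -0.]
tool shift [0.0013 0.0019 0.1011]
tabup 0 0 0
nose back 0 0 0
tab back 0 0 0
ball 1232 [115. -28. 286.] [[102.0, -42.0, 277.0], [127.0, -18.0, 290.0]]
sphere [114.6 -30.6 276.2] wheel from y -0.066 from mid y -0.057206195075172606
```

View pics/w3.png

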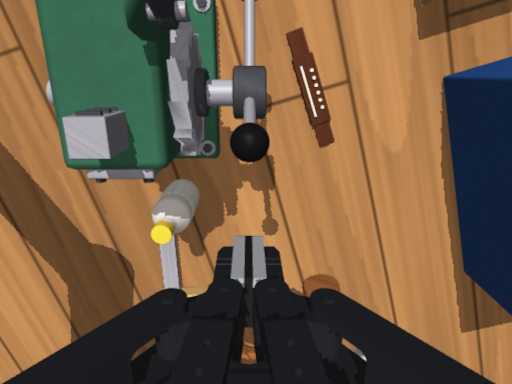

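The wrist view shows the pawl tipped up at (170,10), clear of the wheel, and the ball at (250,142) centred ahead of the fingers; the wheel reads about -0.06. Descending and pushing.

Call:
{"method": "move_arm", "body": {"series": [[[0,0,0],[0,0.002,0.02],0],[[0,0,0],[0,0.002,0.04],0],[[0,0,0],[0,0.002,0.06],0],[[0,0,0],[0,0.002,0.08],0],[[0,0,0],[0,0.002,0.092],0],[[0,0,0],[0,0.002,0.1],0],[[0,0,0],[0,0.002,0.1],0],[[0,0,0],[0,0.002,0.1],0],[[0,0,0],[0,0.002,0.1],0],[[0,0,0],[0,0.002,0.1],0]]}}

```text
time_s: 6.97
eef_pos: [0.5532, -0.1256, 0.2683]
tcp_rot: [3.14, 0.0, 1.282]
contact_force: [-0.2, 0.8, -0.1]
width: 0.0002
finger_force: 0.0
```

Call:
{"method": "move_arm", "body": {"series": [[[0,0,0],[0.005,0,0],0],[[0,0,0],[0.01,0,0],0],[[0,0,0],[0.015,0,0],0],[[0,0,0],[0.02,0,0],0],[[0,0,0],[0.025,0,0],0],[[0,0,0],[0.03,0,0],0],[[0,0,0],[0.034,0,0],0],[[0,0,0],[0.038,0,0],0],[[0,0,0],[0.04,0,0],0],[[0,0,0],[0.04,0,0],0]]}}

```text
time_s: 7.8
eef_pos: [0.5644, -0.0872, 0.2678]
tcp_rot: [3.141, 0.001, 1.282]
contact_force: [-0.7, -1.9, 2.3]
width: -0.0002
finger_force: 1.3
```

```bash
python3 go.py; python3 look.py w4
```

```text
t 7.8 press TCP mm [115.6 -25.8 267.8] F press [-0.2 -2.   2.3] width -0.00020144820413490745
tool axes in press
 [[ 0.     1.     0.001]
 [ 1.    -0.    -0.001]
 [-0.001  0.001 -1.   ]] rotvec needed [ 0.001  0.001 -0.   ]
tabup 0 0 0
nose back 4712 [ 62.  67. 308.] [[53.0, 59.0, 291.0], [65.0, 74.0, 316.0]]
tab back 0 0 0
ball 5197 [115.  -3. 290.] [[103.0, -20.0, 277.0], [128.0, 11.0, 299.0]]
sphere [115.3  -7.2 283. ] wheel from y 0.186 from mid y 0.21522670863215915
```

The wheel is at about 0.2–0.25, so I push another 8 mm, then back off and rise.

Call:
{"method": "move_arm", "body": {"series": [[[0,0,0],[0.003,0,0],0],[[0,0,0],[0.006,0,0],0],[[0,0,0],[0.008,0,0],0],[[0,0,0],[0.008,0,0],0],[[0,0,0],[0.008,0,0],0],[[0,0,0],[0.008,0,0],0],[[0,0,0],[0.0,0,0],0],[[0,0,0],[-0.012,0,0],0],[[0,0,0],[-0.02,0,0],0],[[0,0,0],[-0.02,0,0],0]]}}

```text
time_s: 8.68
eef_pos: [0.558, -0.1083, 0.2671]
tcp_rot: [-3.141, 0.0, 1.28]
contact_force: [-0.4, 0.2, 0.1]
width: -0.0
finger_force: 0.0
```

Call:
{"method": "move_arm", "body": {"series": [[[0,0,0],[0,0,-0.02],0],[[0,0,0],[0,0,-0.04],0],[[0,0,0],[0,0,-0.06],0],[[0,0,0],[0,0,-0.08],0],[[0,0,0],[0,0,-0.095],0],[[0,0,0],[0,0,-0.1],0],[[0,0,0],[0,0,-0.1],0],[[0,0,0],[0,0,-0.1],0],[[0,0,0],[0,0,-0.1],0],[[0,0,0],[0,0,-0.1],0]]}}

```text
time_s: 9.52
eef_pos: [0.5584, -0.1065, 0.3662]
tcp_rot: [-3.14, -0.0, 1.282]
contact_force: [0.4, -0.4, 0.2]
width: -0.0001
finger_force: 0.0
```

```bash
python3 go.py 66 110 367; python3 look.py w5
```

```text
t 9.52 press TCP mm [115.3 -46.  366.2] F press [ 0.5 -0.3  0.2] width -0.00010096952495919185
tool axes in press
 [[ 0.001  1.    -0.002]
 [ 1.    -0.001  0.   ]
 [ 0.    -0.002 -1.   ]] rotvec needed [-0.002 -0.    -0.001]
tool shift [ 0.156  -0.0494 -0.0007]
tabup 0 0 0
nose back 985 [ 61.  65. 307.] [[53.0, 58.0, 291.0], [65.0, 73.0, 316.0]]
tab back 0 0 0
ball 1367 [115.   8. 290.] [[102.0, -5.0, 282.0], [127.0, 19.0, 294.0]]
sphere [114.6   6.3 280.2] wheel from y 0.328 from mid y 0.33484528980685724
```

The wheel stands at 0.33 with the pawl up. Now I go over to the pawl's +y side, descend and tip it forward.

Call:
{"method": "move_arm", "body": {"series": [[[0,0,0],[0.015,-0.005,0],0],[[0,0,0],[0.04,-0.012,0],0],[[0,0,0],[0.065,-0.02,0],0],[[0,0,0],[0.09,-0.028,0],0],[[0,0,0],[0.115,-0.036,0],0],[[0,0,0],[0.138,-0.044,0],0],[[0,0,0],[0.152,-0.049,0],0],[[0,0,0],[0.156,-0.05,0],0],[[0,0,0],[0.156,-0.05,0],0],[[0,0,0],[0.156,-0.05,0],0]]}}

```text
time_s: 10.4
eef_pos: [0.5552, 0.0567, 0.367]
tcp_rot: [-3.141, 0.0, 1.282]
contact_force: [-0.2, -0.6, -0.5]
width: -0.0003
finger_force: 0.0
```

Call:
{"method": "move_arm", "body": {"series": [[[0,0,0],[0,0,0.02],0],[[0,0,0],[0,0,0.04],0],[[0,0,0],[0,0,0.06],0],[[0,0,0],[0,0,0.074],0],[[0,0,0],[0,0,0.08],0],[[0,0,0],[0,0,0.08],0],[[0,0,0],[0,0,0.08],0],[[0,0,0],[-0.004,0,0.08],0],[[0,0,0],[-0.01,0,0.08],0],[[0,0,0],[-0.016,0,0.08],0]]}}

```text
time_s: 11.23
eef_pos: [0.5505, 0.0413, 0.288]
tcp_rot: [3.14, -0.0, 1.282]
contact_force: [-0.4, 0.3, 0.3]
width: 0.0001
finger_force: 0.0
```

```bash
python3 go.py 66 40 286
```

```text
t 11.23 press TCP mm [ 65.7  93.4 288. ] F press [-0.4  0.2  0.3] width 7.811471870324423e-05
tool axes in press
 [[ 0.     1.     0.001]
 [ 1.    -0.     0.   ]
 [ 0.     0.001 -1.   ]] rotvec needed [ 0.001 -0.    -0.   ]
tool shift [-0.0534  0.0003  0.002 ]
```

Call:
{"method": "move_arm", "body": {"series": [[[0,0,0],[-0.006,0,0.001],0],[[0,0,0],[-0.012,0,0.001],0],[[0,0,0],[-0.018,0,0.001],0],[[0,0,0],[-0.024,0,0.001],0],[[0,0,0],[-0.03,0,0.001],0],[[0,0,0],[-0.036,0,0.001],0],[[0,0,0],[-0.042,0,0.001],0],[[0,0,0],[-0.048,0,0.001],0],[[0,0,0],[-0.052,0,0.001],0],[[0,0,0],[-0.052,0,0.001],0]]}}

```text
time_s: 12.07
eef_pos: [0.5355, -0.0087, 0.2863]
tcp_rot: [-3.142, 0.0, 1.281]
contact_force: [0.3, -0.2, -0.5]
width: 0.0002
finger_force: 0.0
```

Call:
{"method": "move_arm", "body": {"series": [[[0,0,0],[0,0,-0.01],0],[[0,0,0],[0,0,-0.025],0],[[0,0,0],[0,0,-0.04],0],[[0,0,0],[0,0,-0.06],0],[[0,0,0],[0,0,-0.08],0],[[0,0,0],[0,0,-0.08],0],[[0,0,0],[-0.02,0,-0.08],0],[[0,0,0],[-0.045,0,-0.08],0],[[0,0,0],[-0.07,0,-0.08],0],[[0,0,0],[-0.085,0,-0.08],0]]}}

```text
time_s: 12.9
eef_pos: [0.5108, -0.0909, 0.3655]
tcp_rot: [-3.141, 0.0, 1.281]
contact_force: [-0.4, 0.8, 0.8]
width: -0.0002
finger_force: 0.0
```

```bash
python3 go.py 115 -44 367; python3 look.py w6
```

```text
t 12.9 press TCP mm [ 65.3 -44.6 365.5] F press [-0.6  0.7  0.8] width -0.0002010837221964791
tool axes in press
 [[ 0.001  1.    -0.001]
 [ 1.    -0.001 -0.   ]
 [-0.    -0.001 -1.   ]] rotvec needed [-0.001  0.    -0.001]
tool shift [ 0.0007  0.0497 -0.0015]
tabup 1532 [ 59.  30. 301.] [[47.0, 20.0, 286.0], [71.0, 42.0, 307.0]]
nose back 0 0 0
tab back 0 0 0
ball 1398 [113.   6. 290.] [[102.0, -7.0, 280.0], [126.0, 17.0, 294.0]]
sphere [114.7   4.6 279.9] wheel from y 0.31 from mid y 0.31669042846935636
```

View pics/w6.png

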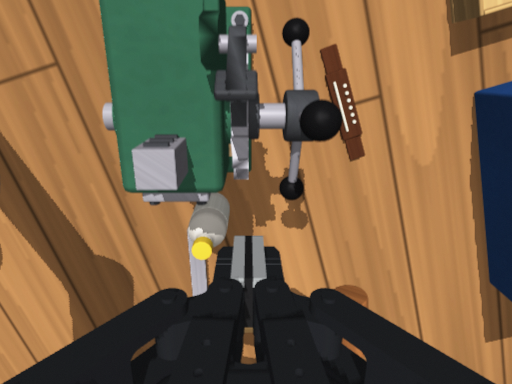

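The pawl is down again with its tab upright at (237,85), and the wheel is at about 0.32. I return to the ball and push on to the stop.

Call:
{"method": "move_arm", "body": {"series": [[[0,0,0],[0,0.02,0],0],[[0,0,0],[0,0.04,0],0],[[0,0,0],[0,0.05,0],0],[[0,0,0],[0,0.05,0],0],[[0,0,0],[0,0.05,0.02],0],[[0,0,0],[0,0.05,0.045],0],[[0,0,0],[0,0.05,0.07],0],[[0,0,0],[0,0.05,0.09],0],[[0,0,0],[0,0.05,0.1],0],[[0,0,0],[0,0.05,0.1],0]]}}

```text
time_s: 13.78
eef_pos: [0.5581, -0.1027, 0.2638]
tcp_rot: [-3.137, -0.001, 1.282]
contact_force: [-0.4, 0.2, 0.5]
width: 0.0001
finger_force: 0.0
```

Call:
{"method": "move_arm", "body": {"series": [[[0,0,0],[0.005,0,0],0],[[0,0,0],[0.01,0,0],0],[[0,0,0],[0.015,0,0],0],[[0,0,0],[0.02,0,0],0],[[0,0,0],[0.025,0,0],0],[[0,0,0],[0.03,0,0],0],[[0,0,0],[0.035,0,0],0],[[0,0,0],[0.039,0,0],0],[[0,0,0],[0.041,0,0],0],[[0,0,0],[0.042,0,0],0]]}}

```text
time_s: 14.62
eef_pos: [0.5714, -0.0632, 0.2663]
tcp_rot: [3.142, 0.0, 1.282]
contact_force: [-2.2, -4.3, 1.6]
width: -0.0001
finger_force: 2.7
```

```bash
python3 go.py; python3 look.py w7
```

```text
t 14.62 press TCP mm [115.5  -0.8 266.3] F press [-0.9 -4.7  1.6] width -6.566532749324954e-05
tool axes in press
 [[ 0.  1.  0.]
 [ 1. -0. -0.]
 [-0.  0. -1.]] rotvec needed [ 0.  0. -0.]
tabup 5331 [ 61.  30. 298.] [[47.0, 10.0, 286.0], [79.0, 42.0, 328.0]]
nose back 0 0 0
tab back 0 0 0
ball 5240 [115.  21. 287.] [[103.0, 5.0, 275.0], [128.0, 36.0, 298.0]]
sphere [115.3  17.5 284. ] wheel from y 0.447 from mid y 0.4761783489846376
```

Nearly there. Pushing in small steps until the force rises.

Call:
{"method": "move_arm", "body": {"series": [[[0,0,0],[0.0005,0,0],0],[[0,0,0],[0.001,0,0],0],[[0,0,0],[0.0015,0,0],0],[[0,0,0],[0.002,0,0],0],[[0,0,0],[0.0025,0,0],0],[[0,0,0],[0.003,0,0],0],[[0,0,0],[0.003,0,0],0],[[0,0,0],[0.003,0,0],0],[[0,0,0],[0.003,0,0],0],[[0,0,0],[0.003,0,0],0]]}}

```text
time_s: 15.5
eef_pos: [0.5717, -0.0623, 0.2663]
tcp_rot: [-3.141, 0.003, 1.28]
contact_force: [-5.2, -10.8, 1.6]
width: -0.0001
finger_force: 6.0
```

The force is now 12 N with little motion, so the tooth is on the pawl. One more firm nudge, then retreat.

Call:
{"method": "move_arm", "body": {"series": [[[0,0,0],[0.001,0,0],0],[[0,0,0],[0.002,0,0],0],[[0,0,0],[0.002,0,0],0],[[0,0,0],[0.002,0,0],0],[[0,0,0],[0.002,0,0],0],[[0,0,0],[0.002,0,0],0],[[0,0,0],[0.002,0,0],0],[[0,0,0],[0.002,0,0],0],[[0,0,0],[0.002,0,0],0],[[0,0,0],[0.002,0,0],0]]}}

```text
time_s: 16.33
eef_pos: [0.5719, -0.0616, 0.2662]
tcp_rot: [-3.141, 0.006, 1.279]
contact_force: [-7.7, -17.3, 1.5]
width: -0.0002
finger_force: 9.1
```

Call:
{"method": "move_arm", "body": {"series": [[[0,0,0],[-0.003,0,0],0],[[0,0,0],[-0.012,0,0],0],[[0,0,0],[-0.025,0,0],0],[[0,0,0],[-0.04,0,0],0],[[0,0,0],[-0.045,0,0],0],[[0,0,0],[-0.045,0,-0.02],0],[[0,0,0],[-0.045,0,-0.05],0],[[0,0,0],[-0.045,0,-0.08],0],[[0,0,0],[-0.045,0,-0.1],0],[[0,0,0],[-0.045,0,-0.1],0]]}}

```text
time_s: 17.17
eef_pos: [0.5606, -0.102, 0.3707]
tcp_rot: [3.134, 0.0, 1.282]
contact_force: [-0.2, -0.8, -0.1]
width: 0.0005
finger_force: 0.0
```

```bash
python3 go.py; python3 look.py w8
```

```text
t 17.17 press TCP mm [116.2 -41.  370.7] F press [-0.  -0.8 -0.1] width 0.0005114126541124962
tool axes in press
 [[ 0.     1.     0.008]
 [ 1.    -0.    -0.   ]
 [-0.     0.008 -1.   ]] rotvec needed [ 0.008  0.    -0.   ]
tabup 1441 [ 59.  29. 298.] [[46.0, 19.0, 286.0], [71.0, 40.0, 303.0]]
nose back 0 0 0
tab back 0 0 0
ball 1345 [114.  24. 284.] [[102.0, 12.0, 276.0], [126.0, 36.0, 288.0]]
sphere [113.8  23.3 274.6] wheel from y 0.51 from mid y 0.5102284099220531
```

View pics/w8.png

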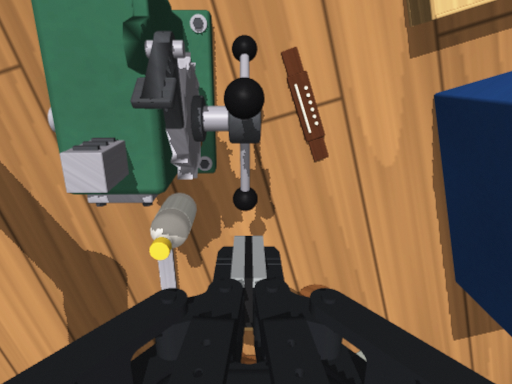

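The wheel reads about 0.51 and met a firm stop at 19 N. The tab is back at its seated spot, the ball is at (245,98), and the robot is clear. Handing in.

```bash
python3 -c "
from rig import ctrl; print(ctrl.close_job())"
```

```text
the job is handed in; nothing more can be done
None
```

I let the press off by one notch and handed the job in: the wheel came up hard against the reseated pawl (about 19 N) and measures about 0.51 rad, I saw nothing else on the bench shift, and no verdict came back.

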